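# Slide the top blank off the stack and register it in the jig

### The arm

A 6-joint arm with a two-finger parallel gripper is mounted at the origin on the work surface; the furniture and walls round the work are solid. World frame = base frame: x ahead of the robot, y to its left, z up, the work surface at z = 0. Lengths are in m, angles in rad, forces in N, time in s.
With the tool pointing down it reaches from about 0.3 to 0.875 m from the base axis. Payload 6.4 kg.
Tool frame: the origin (TCP) lies at the very end of the fingers, on their centre line; the grasp point (between the pads) lies 19 mm behind it; z points along the fingers, y is the line along which they close (so a half turn about z gives the same grasp; the last joint's range is limited). The gripper opens to 85 mm and grips with 20 to 120 N. Pads are 22 mm wide; open, the fingers measure 114 mm over their backs; the gripper's body (76 mm by 85 mm) begins 54 mm behind the grasp point. The pads swing forward as they close: fully open they stand 13 mm farther back than shut.
Start: joints at [1.047, 0.181, 1.607, -0, 1.354, -0.206], TCP at [0.18, 0.546, 0.231] pointing down, gripper open.
Joint ranges: [-2.99, 2.99], [-0.89, 2.07], [0.3, 2.58], [-1.14, 4.28], [0, 2.63], [-3.12, 3.12]. Speed limits (rad/s): [2.57, 2.57, 3.01, 3.14, 3.14, 3.14].

### API

Orientations are given as a unit quaternion [w, x, y, z].
In Python, from bench import ctrl gives the robot as it stands.
- The arm moves only by the tool jog_arm, never from a script. Its argument "series" is a list that holds one entry, the list of rows, each a list of 7 numbers: the shift along the tool's x, y, z in mm, then the turn, a rotation vector about the tool's x, y, z in rad, then the finger opening in mm, from 0 to 85.4. In form: [[[tx, ty, tz, rx, ry, rz, gripper], ...]]. A call has exactly 10 rows; each row shifts and turns the commanded pose from where the row before left it, along the tool's axes as they then stand; what a row does not reach is not made up. A row lasts 1/10 s, in which the tool goes at most 50 mm and 8.59 degrees, less where a joint would pass 70% of its speed; a pose out of reach is approached as far as the arm can. A call with a gripper value outside its range is refused whole. The fingers move at their own pace and stop on an object; the grip force is fixed at half the most. Time passes only in rows, so rows that do not move let the fingers close, or fill a call up. It gives the time, the measured TCP pose, the force, the opening and the grip force at its end, in the units of the state.
- ctrl.get_obs(): the state, without advancing time (a new reading comes with each control period).
- ctrl.camera(name): name is "side" or "top" or "wrist"; returns a dict with "frame" (400x640x3 uint8, blue, green, red), "z_map" (400x640 float32, m along the optical axis (not along the pixel's ray), 0 where there is no reading), "fx", "fy", "cx", "cy" (pixels), "xyz" and "rotation" of the camera in the world. Camera axes: x right, y down, z forward; pixel columns grow to the right and rows downward; lengths in m; the calibration is good to about 2 mm. The wrist camera is an equidistant fisheye: a pixel r from the principal point sees the ray r / f radians off the axis. A picture is of the moment at which its call begins.
- ctrl.hand_in(): hands the job in; it is judged then, once.
The state is a dict: "time_s": time; "q": joint angles; "dq": joint speeds; "joint_efforts": joint torques, N m; "eef_pos": TCP position; "eef_rot": TCP orientation; "wrist_force": force on the tool from outside, world axes, zero at the start; "torque": the same for the moment, N m; "opening": opening from 0.0 (shut) to 1.0 (fully open); "grasp_force": force on a finger pad.
Only numpy, scipy, OpenCV 4.12 (cv2) and the standard library are available. Lean on these libraries where they do the work, as an engineer would, in place of code of your own. Each camera call takes 0.05 s, during which the arm holds its last target. There are 200 camera calls.

### The job

Press lightly on the top steel blank of the stack in the jig and slide it off sideways, across the gap, onto the jig's bed, leaving the two blanks below where they are. Bring it fully home in the corner of the bed, flat and flush against both the end stop and the far-side fence, then let go of it. Never lift the blank or lean hard on it, and leave the small things round the jig alone.

Things in the scene. Friction and masses are not known exactly. Their poses are not given: they have to be found in the camera images.
- jig: Low jig fixed to the bench, plywood base 126 x 250 x 8 mm, long side along its own y, z up. Origin on the bench near its middle. The stack of three blanks stands in the magazine (+y half), the flat aluminium bed is the -y half; the way off the stack is along the jig's -y. With the blank home in the corner of the bed, its origin is at x=14, y=-58, z=18.5 mm in the jig's frame.
- stack_front (a point): Middle of the stack's front edge on its top face, 26 mm over the bench, axes as the jig's. The magazine floor is 8 mm over the bench; the blanks' tops are at 14, 20 and 26 mm. From here the stack reaches 100 mm to the jig's +y, to a back wall (2 mm behind it, 34 mm high); side walls 24 mm high stand 2.5 mm beside it. The -y side is open: a 20 mm wide gap, then the bed.
- bed_edge (a point): Middle (jig x=0) of the bed's edge that faces the stack, on the bed's top face, 18.5 mm over the bench (1.5 mm below the top blank's underside at the start). From here the bed reaches 102 mm to the jig's -y, 50 mm to its -x, 59 mm to its +x.
- corner (a point): The inner corner of the bed, on its top face, axes as the jig's, 18.5 mm over the bench. From here the end stop's face runs to the jig's -x and the fence's face to its +y; both stand 8 mm over the bed. Blank home: its origin is 45 mm to -x and 50 mm to +y of this point. The bed's other two sides have no wall.
- blank_top: Top one of three like flat steel blanks, 90 (own x) x 100 (own y) x 6 mm, 0.3 to 0.55 kg. Origin: centre of its underside; starts square in the jig. Walled in, too wide to grip: press shut fingertips on its top near the centre and drag. Smooth steel slides with friction 0.14 to 0.22, fingertips grip at 0.5 or more: a press of 6 to 10 N drags it, over 20 N marks it. All is rigid: press by feel.
- blank_middle: The like blank directly under the top one; loose, stays in the stack.
- blank_bottom: The like blank at the bottom of the stack; loose, stays in the stack.
- eraser: Pink eraser 38 x 22 x 14 mm beside the jig's near side, a bystander. Origin at the centre of its underside.
- carton: Matchbox-size yellow carton 52 x 36 x 16 mm on the bench behind the jig, a bystander. Origin at the centre of its underside.
- black_tape: Roll of black tape, 58 mm across, 19 high, lying flat behind the jig, a bystander. Origin at the centre of its underside.
- paper_roll: White roll, 68 mm across, 41 high, standing behind the magazine's back wall (+y of the jig), a bystander. Origin at the centre of its underside.

How it is judged:
On the way:
1. the top blank has been slid clear of the stack, onto the bed, with the blanks below left where they were (y of blank_top in the frame of jig below -0.04 m and z of blank_top in the frame of jig below 0.0225 m and not (distance of blank_middle from where it was at the start of the episode above 0.005 m) and not (distance of blank_bottom from where it was at the start of the episode above 0.005 m)), for 0.1 s.
At the end, for the whole second after the job is handed in: The top blank lies flat and at rest on the bed, not touched, within 2 mm of both the end stop and the fence and square to them (within 2 degrees); the two blanks below have stayed within 5 mm of where they were (y of blank_top in the frame of jig between -0.061 and -0.056 m and x of blank_top in the frame of jig between 0.012 and 0.017 m and z of blank_top in the frame of jig between 0.0165 and 0.0205 m and angle between the x axis of blank_top and the x axis of jig, either way round below 0.035 rad and angle between blank_top's own z axis and vertical below 0.03 rad and linear speed of blank_top below 0.01 m/s and not (distance of blank_middle from where it was at the start of the episode above 0.005 m) and not (distance of blank_bottom from where it was at the start of the episode above 0.005 m) and contact force between the fingers and blank_top below 0.1 N).
It fails at once if the blank is pressed with more than 20 N (contact force between the fingers and blank_top above 20 N).
It fails at once if the blank is lifted or tipped up instead of slid (z of blank_top in the frame of jig above 0.03 m or angle between blank_top's own z axis and vertical above 0.15 rad).
It fails at once if a blank below the top one is shifted by more than 5 mm (distance of any of blank_middle, blank_bottom from where it was at the start of the episode above 0.005 m).
It fails at once if a small thing beside the jig is shifted by more than 15 mm (distance of any of eraser, carton, black_tape, paper_roll from where it was at the start of the episode above 0.015 m).
It also fails if it takes over 67 s, if anything falls off the work surface, if the arm or the gripper's body presses on something with over 40 N, if the wrist force passes 120 N, or if a joint passes its speed limit or range.

## Working session

There is one attempt and no reset: what is moved stays moved. The work goes in short steps, Python scripts to look and compute and a tool call to move; the robot and the scene stay as the last step left them, time stands still between calls to the robot, and variables do not carry over. Pictures are saved under pics/ and viewed, at most 10 in all, crops included, and the job is handed in when it is done.

Besides the shell and the picture viewer there is one more tool, called after "Call:" by a JSON object that holds its "fn" and its "kwargs", one argument or row to a line. jog_arm: Moves the arm, as the interface text tells. Its arguments: {"type":"object","properties":{"series":{"type":"array"}},"required":["series"]}

```bash
mkdir -p pics; cat > h.py <<'E'
from bench import ctrl
import numpy as np, cv2
def snap(name,fn):
    c=ctrl.camera(name); cv2.imwrite(f'pics/{fn}.png',c['frame']); np.savez(f'pics/{fn}.npz',**{k:np.array(c[k]) for k in c}); return c
def pt(c,u,v,z=None,plane=None):
    "world point of a pixel (pinhole): from the depth map or from a horizontal plane height"
    from scipy.spatial.transform import Rotation as R
    rot=np.array(c['rotation']); M=rot if rot.shape==(3,3) else R.from_quat(np.r_[rot[1:],rot[0]]).as_matrix()
    d=M@np.array([(u-c['cx'])/c['fx'],(v-c['cy'])/c['fy'],1.]); o=np.array(c['xyz'])
    if plane is not None: return o+d*(plane-o[2])/d[2]
    return o+d*c['z_map'][int(round(v)),int(round(u))]
E
python3 - <<'E'
from h import *
c=snap('top','top0'); print(c['xyz'],c['rotation'],c['fx'],c['cx'])
s=snap('side','side0'); print(s['xyz'])
o=ctrl.get_obs(); print(o)
E
```

```text
[0.45474238 0.30372164 0.88150429] [ 0.05942944 -0.70090118  0.70966697 -0.03972995] 455.470264293381 326.09296336060385
[ 0.30036131 -0.3374542   0.64026907]
{'time_s': 0.1, 'q': array([ 1.04670145e+00,  1.81454376e-01,  1.60791087e+00, -1.04147409e-05,
        1.35384762e+00, -2.06267155e-01]), 'dq': array([ 7.01650784e-04, -8.84998558e-05, -1.22778394e-03,  1.33490348e-03,
       -2.10846136e-03, -3.70819130e-04]), 'joint_efforts': array([ 1.18178832e-03, -4.45882058e+01, -3.52237272e+01, -3.58094712e-04,
        4.29606327e-03,  6.69225827e-06]), 'eef_pos': array([0.17939639, 0.54575925, 0.23047984]), 'eef_rot': array([-2.84554956e-04,  1.58244684e-01,  9.87399597e-01, -7.58503523e-04]), 'wrist_force': array([-1.20245266,  0.52702862,  0.14200716]), 'torque': array([-0.01616899, -0.03758281, -0.03347454]), 'grasp_force': 0.0, 'opening': 0.9996971362910377}
```

View pics/top0.png

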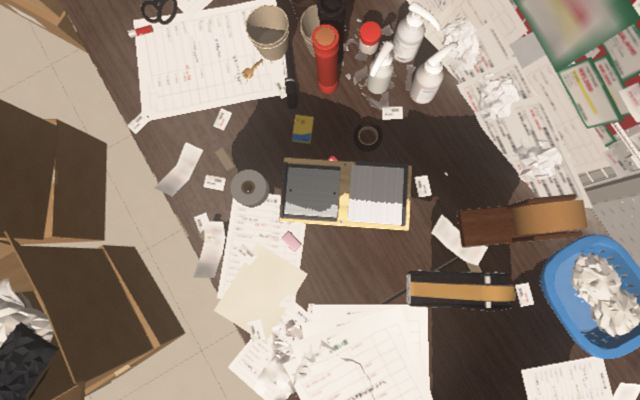

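The jig lies at about (280-410, 157-230), with the stack in the left half next to the white roll and the bed on the right. I'll enlarge it.

```bash
python3 - <<'E'
from h import *
im=cv2.imread('pics/top0.png')[145:240,265:425]
cv2.imwrite('pics/crop0.png',cv2.resize(im,None,fx=5,fy=5,interpolation=cv2.INTER_CUBIC))
E
```

```text
(no output)
```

View pics/crop0.png

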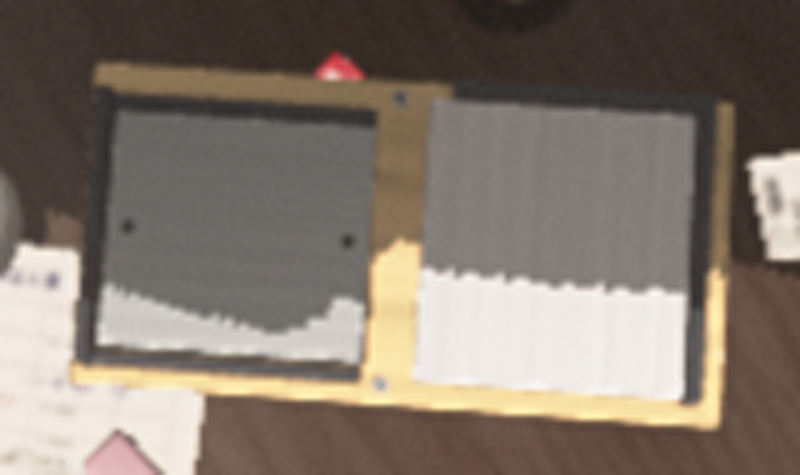

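View pics/side0.png

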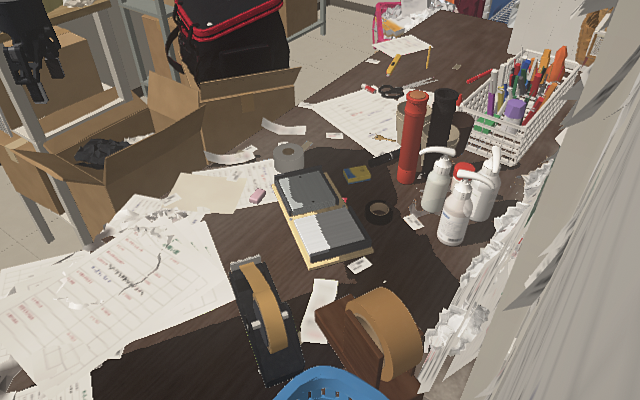

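The top crop shows the base outline, the stack top (corners ~(117,110), (377,125), (362,362), (95,345)), the bed (430,98), (695,115), (683,400), (413,380), with the end stop on the right and the fence along the top. In the side view the area above the jig is free. Next, fit the jig's pose.

```bash
python3 - <<'E'
from h import *
c={k:v for k,v in np.load('pics/top0.npz').items()}
from scipy.optimize import least_squares
# (crop px, jig x,y, z)
P=[((117,110),45,0,26,'s'),((377,125),45,-100,26,'s'),((362,362),-45,-100,26,'s'),((95,345),-45,0,26,'s'),
]
def w(x,y,z): return pt(c,265+(x+.5)/5-.5,145+(y+.5)/5-.5,plane=z/1000)*1000
S=[w(*p,26) for p in [(117,110),(377,125),(362,362),(95,345)]]
B=[w(*p,18.5) for p in [(430,98),(695,115),(683,400),(413,380)]]
Q=[w(*p,8) for p in [(94,65),(735,103),(718,428),(72,383)]]
for n,A in zip('SBQ',(S,B,Q)):
    print(n,np.round(A,1).tolist(),[round(float(np.linalg.norm(A[i]-A[(i+1)%4])),1) for i in range(4)])
# jig coords: home x=14,y=-58 -> corner (59,-108); bed y -108..-6, x -50..59; stack front y=+14, stack y 14..114 
L=dict(S=[(45,114),(45,14),(-45,14),(-45,114)],B=[(59,-6),(59,-108),(-50,-108),(-50,-6)],Q=[(63,125),(63,-125),(-63,-125),(-63,125)])
def f(p,sets,out=False):
    r=[]
    R=np.array([[np.cos(p[2]),-np.sin(p[2])],[np.sin(p[2]),np.cos(p[2])]])
    for n,A in sets:
        l=np.array(L[n],float)
        if n=='S': l=l+[p[3],0]
        r.append((l@R.T+p[:2]-np.array(A)[:,:2])@R)
    r=np.vstack(r); return r if out else r.ravel()
for sets in ([('S',S),('B',B)],[('Q',Q)],[('S',S),('B',B),('Q',Q)]):
    r=least_squares(f,[450,300,0,0],args=(sets,),loss='soft_l1'); print(np.round(r.x,4)); 
print(np.round(f(r.x,sets,True),1).tolist())
for p in [(200,240),(300,200),(500,200),(580,340)]:
    print(p,np.round(pt(c,265+p[0]/5,145+p[1]/5),4))
E
```

```text
S [[626.5, 399.5, 26.0], [619.0, 300.0, 26.0], [528.4, 306.9, 26.0], [536.1, 407.8, 26.0]] [99.8, 90.9, 101.1, 90.7]
B [[630.7, 279.4, 18.5], [622.4, 177.9, 18.5], [513.1, 186.1, 18.5], [522.0, 287.7, 18.5]] [101.8, 109.6, 102.0, 109.1]
Q [[648.2, 410.6, 8.0], [629.0, 160.7, 8.0], [503.0, 171.8, 8.0], [523.3, 418.8, 8.0]] [250.7, 126.4, 247.9, 125.2]
[ 5.721187e+02  2.898542e+02 -7.960000e-02  3.043000e-01]
[ 5.758752e+02  2.905467e+02 -7.900000e-02  0.000000e+00]
[573.98   289.9559  -6.3653  -1.7102]
[[-0.0, 0.5], [-0.8, 0.3], [0.1, 0.8], [0.7, -0.3], [1.6, -0.1], [1.5, -0.3], [2.1, 0.5], [1.7, 0.5], [-1.1, -1.4], [-2.4, -0.7], [-2.0, -1.4], [-1.9, 0.8]]
(200, 240) [0.5745 0.3669 0.0288]
(300, 200) [0.5894 0.3289 0.0279]
(500, 200) [0.5895 0.2526 0.0199]
(580, 340) [0.5352 0.2239 0.0225]
```

Both the stack (99.8 x 90.9) and the bed (102 x 109) match the given sizes. The jig is at (572.1, 289.9) mm with yaw -0.080, and the blank's centre is at (577.5, 353.5). I'll align the tool to the jig, shut the fingers and go over the blank.

Call:
{"fn": "jog_arm", "kwargs": {
  "series": [
    [[0, 0, 0, 0, 0, -0.12, 0], [0, 0, 0, 0, 0, -0.117, 0], [-32, -12, 0, 0, 0, 0, 0], [-32, -12, 0, 0, 0, 0, 0], [-32, -12, 0, 0, 0, 0, 0], [-32, -12, 0, 0, 0, 0, 0], [-32, -12, 0, 0, 0, 0, 0], [-32, -12, 0, 0, 0, 0, 0], [-32, -12, 0, 0, 0, 0, 0], [-32, -12, 0, 0, 0, 0, 0]]
  ]
}}

```text
time_s: 1.1
eef_pos: [0.428, 0.429, 0.2308]
eef_rot: [-0.0, 0.04, 0.999, -0.0]
wrist_force: [-0.5, -0.3, -0.7]
opening: -0.001
grasp_force: 0.0
```

Call:
{"fn": "jog_arm", "kwargs": {
  "series": [
    [[-31, -12.7, 5, 0, 0, 0, 0], [-31, -12.7, 10, 0, 0, 0, 0], [-31, -12.7, 15, 0, 0, 0, 0], [-31, -12.7, 25, 0, 0, 0, 0], [-31, -12.7, 30, 0, 0, 0, 0], [0, 0, 30, 0, 0, 0, 0], [0, 0, 30, 0, 0, 0, 0], [0, 0, 20, 0, 0, 0, 0], [0, 0, 15, 0, 0, 0, 0], [0, 0, 10, 0, 0, 0, 0]]
  ]
}}

```text
time_s: 2.1
eef_pos: [0.5757, 0.3538, 0.0396]
eef_rot: [-0.001, 0.04, 0.999, -0.0]
wrist_force: [0.3, 0.5, -0.4]
opening: -0.003
grasp_force: 0.0
```

```bash
python3 - <<'E'
from h import *
o=ctrl.get_obs(); print({k:np.round(o[k],4) for k in ('time_s','eef_pos','eef_rot','wrist_force')})
for i in range(5): print(np.round(ctrl.get_obs()['wrist_force'],2))
c=snap('side','side1'); cv2.imwrite('pics/side1c.png',cv2.resize(c['frame'][120:290,220:440],None,fx=3.5,fy=3.5,interpolation=cv2.INTER_CUBIC))
E
```

```text
{'time_s': np.float64(2.1), 'eef_pos': array([0.5757, 0.3538, 0.0396]), 'eef_rot': array([-9.000e-04,  4.040e-02,  9.992e-01, -4.000e-04]), 'wrist_force': array([ 0.3219,  0.4559, -0.3629])}
[ 0.32  0.46 -0.36]
[ 0.32  0.46 -0.36]
[ 0.32  0.46 -0.36]
[ 0.32  0.46 -0.36]
[ 0.32  0.46 -0.36]
```

View pics/side1c.png

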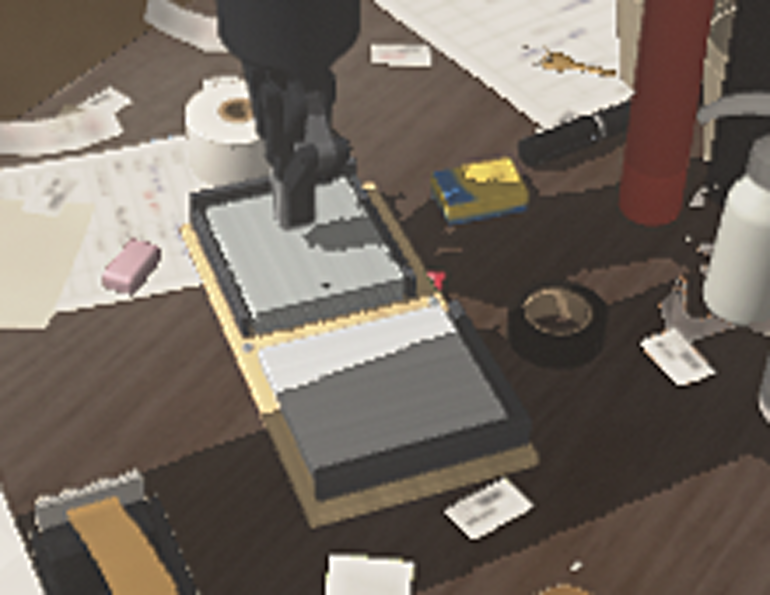

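The shut fingertip is over the middle of the blank, at (295,215) in the crop, and its shadow is just beside it. I'll come down to just above the blank.

Call:
{"fn": "jog_arm", "kwargs": {
  "series": [
    [[-1.5, 0, 3, 0, 0, 0, 0], [0, 0, 3, 0, 0, 0, 0], [0, 0, 2, 0, 0, 0, 0], [0, 0, 2, 0, 0, 0, 0], [0, 0, 1, 0, 0, 0, 0], [0, 0, 0.5, 0, 0, 0, 0], [0, 0, 0, 0, 0, 0, 0], [0, 0, 0, 0, 0, 0, 0], [0, 0, 0, 0, 0, 0, 0], [0, 0, 0, 0, 0, 0, 0]]
  ]
}}

```text
time_s: 3.15
eef_pos: [0.578, 0.354, 0.0299]
eef_rot: [0.0, 0.04, 0.999, 0.0]
wrist_force: [-0.9, 0.7, -0.6]
opening: 0.002
grasp_force: 0.0
```

Call:
{"fn": "jog_arm", "kwargs": {
  "series": [
    [[0, 0, 0.2, 0, 0, 0, 0], [0, 0, 0.2, 0, 0, 0, 0], [0, 0, 0.2, 0, 0, 0, 0], [0, 0, 0.2, 0, 0, 0, 0], [0, 0, 0.1, 0, 0, 0, 0], [0, 0, 0.1, 0, 0, 0, 0], [0, 0, 0, 0, 0, 0, 0], [0, 0, 0, 0, 0, 0, 0], [0, 0, 0, 0, 0, 0, 0], [0, 0, 0, 0, 0, 0, 0]]
  ]
}}

```text
time_s: 4.15
eef_pos: [0.5779, 0.3539, 0.0288]
eef_rot: [-0.0, 0.04, 0.999, -0.0]
wrist_force: [0.4, 0.4, -0.4]
opening: -0.0
grasp_force: 0.0
```

Call:
{"fn": "jog_arm", "kwargs": {
  "series": [
    [[0, 0, 0.2, 0, 0, 0, 0], [0, 0, 0.2, 0, 0, 0, 0], [0, 0, 0.2, 0, 0, 0, 0], [0, 0, 0.2, 0, 0, 0, 0], [0, 0, 0.2, 0, 0, 0, 0], [0, 0, 0.2, 0, 0, 0, 0], [0, 0, 0.2, 0, 0, 0, 0], [0, 0, 0, 0, 0, 0, 0], [0, 0, 0, 0, 0, 0, 0], [0, 0, 0, 0, 0, 0, 0]]
  ]
}}

```text
time_s: 5.15
eef_pos: [0.578, 0.3539, 0.0274]
eef_rot: [-0.0, 0.04, 0.999, -0.0]
wrist_force: [0.6, 0.5, 0.5]
opening: -0.001
grasp_force: 0.0
```

Call:
{"fn": "jog_arm", "kwargs": {
  "series": [
    [[0, 0, 0.1, 0, 0, 0, 0], [0, 0, 0.1, 0, 0, 0, 0], [0, 0, 0.1, 0, 0, 0, 0], [0, 0, 0.1, 0, 0, 0, 0], [0, 0, 0.1, 0, 0, 0, 0], [0, 0, 0, 0, 0, 0, 0], [0, 0, 0, 0, 0, 0, 0], [0, 0, 0, 0, 0, 0, 0], [0, 0, 0, 0, 0, 0, 0], [0, 0, 0, 0, 0, 0, 0]]
  ]
}}

```text
time_s: 6.15
eef_pos: [0.5779, 0.3539, 0.0269]
eef_rot: [-0.0, 0.04, 0.999, -0.0]
wrist_force: [1.1, 0.5, -0.2]
opening: 0.0
grasp_force: 0.0
```

Call:
{"fn": "jog_arm", "kwargs": {
  "series": [
    [[0, 0, 0.1, 0, 0, 0, 0], [0, 0, 0.1, 0, 0, 0, 0], [0, 0, 0.1, 0, 0, 0, 0], [0, 0, 0.1, 0, 0, 0, 0], [0, 0, 0.1, 0, 0, 0, 0], [0, 0, 0, 0, 0, 0, 0], [0, 0, 0, 0, 0, 0, 0], [0, 0, 0, 0, 0, 0, 0], [0, 0, 0, 0, 0, 0, 0], [0, 0, 0, 0, 0, 0, 0]]
  ]
}}

```text
time_s: 7.15
eef_pos: [0.5779, 0.3539, 0.0264]
eef_rot: [-0.0, 0.04, 0.999, -0.0]
wrist_force: [0.1, -0.4, 0.2]
opening: 0.003
grasp_force: 0.0
```

Call:
{"fn": "jog_arm", "kwargs": {
  "series": [
    [[0, 0, 0.1, 0, 0, 0, 0], [0, 0, 0.1, 0, 0, 0, 0], [0, 0, 0.1, 0, 0, 0, 0], [0, 0, 0, 0, 0, 0, 0], [0, 0, 0, 0, 0, 0, 0], [0, 0, 0, 0, 0, 0, 0], [0, 0, 0, 0, 0, 0, 0], [0, 0, 0, 0, 0, 0, 0], [0, 0, 0, 0, 0, 0, 0], [0, 0, 0, 0, 0, 0, 0]]
  ]
}}

```text
time_s: 8.15
eef_pos: [0.578, 0.3539, 0.0261]
eef_rot: [-0.0, 0.04, 0.999, 0.0]
wrist_force: [-0.8, -0.1, 0.5]
opening: -0.003
grasp_force: 0.5
```

Call:
{"fn": "jog_arm", "kwargs": {
  "series": [
    [[0, 0, 0.1, 0, 0, 0, 0], [0, 0, 0.1, 0, 0, 0, 0], [0, 0, 0, 0, 0, 0, 0], [0, 0, 0, 0, 0, 0, 0], [0, 0, 0, 0, 0, 0, 0], [0, 0, 0, 0, 0, 0, 0], [0, 0, 0, 0, 0, 0, 0], [0, 0, 0, 0, 0, 0, 0], [0, 0, 0, 0, 0, 0, 0], [0, 0, 0, 0, 0, 0, 0]]
  ]
}}

```text
time_s: 9.15
eef_pos: [0.578, 0.354, 0.0261]
eef_rot: [0.0, 0.04, 0.999, -0.0]
wrist_force: [-2.5, -1.4, 5.3]
opening: -0.002
grasp_force: 2.6
```

Contact was felt at z = 26.1 mm, about 25 N/mm. I'll add a little press and start dragging toward -y.

Call:
{"fn": "jog_arm", "kwargs": {
  "series": [
    [[0, 0, 0.1, 0, 0, 0, 0], [0, 0, 0, 0, 0, 0, 0], [0, -0.5, 0, 0, 0, 0, 0], [0, -1, 0, 0, 0, 0, 0], [0, -1, 0, 0, 0, 0, 0], [0, -1, 0, 0, 0, 0, 0], [0, -1, 0, 0, 0, 0, 0], [0, -1, 0, 0, 0, 0, 0], [0, -1, 0, 0, 0, 0, 0], [0, -1, 0, 0, 0, 0, 0]]
  ]
}}

```text
time_s: 10.15
eef_pos: [0.5776, 0.3466, 0.0261]
eef_rot: [0.0, 0.04, 0.999, 0.0]
wrist_force: [1.2, 2.1, 5.9]
opening: 0.0
grasp_force: 2.6
```

Call:
{"fn": "jog_arm", "kwargs": {
  "series": [
    [[0, -1, 0.05, 0, 0, 0, 0], [0, -1, 0, 0, 0, 0, 0], [0, -1.5, 0, 0, 0, 0, 0], [0, -1.5, 0, 0, 0, 0, 0], [0, -1.5, 0, 0, 0, 0, 0], [0, -1.5, 0, 0, 0, 0, 0], [0, -1.5, 0, 0, 0, 0, 0], [0, -1.5, 0, 0, 0, 0, 0], [0, -1.5, 0, 0, 0, 0, 0], [0, -1.5, 0, 0, 0, 0, 0]]
  ]
}}

```text
time_s: 11.15
eef_pos: [0.5765, 0.3327, 0.0261]
eef_rot: [0.0, 0.04, 0.999, 0.0]
wrist_force: [0.1, 3.1, 6.3]
opening: 0.004
grasp_force: 2.7
```

```bash
python3 - <<'E'
from h import *
c=snap('side','side2'); cv2.imwrite('pics/side2c.png',cv2.resize(c['frame'][120:290,220:440],None,fx=3.5,fy=3.5,interpolation=cv2.INTER_CUBIC))
E
```

```text
(no output)
```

View pics/side2c.png

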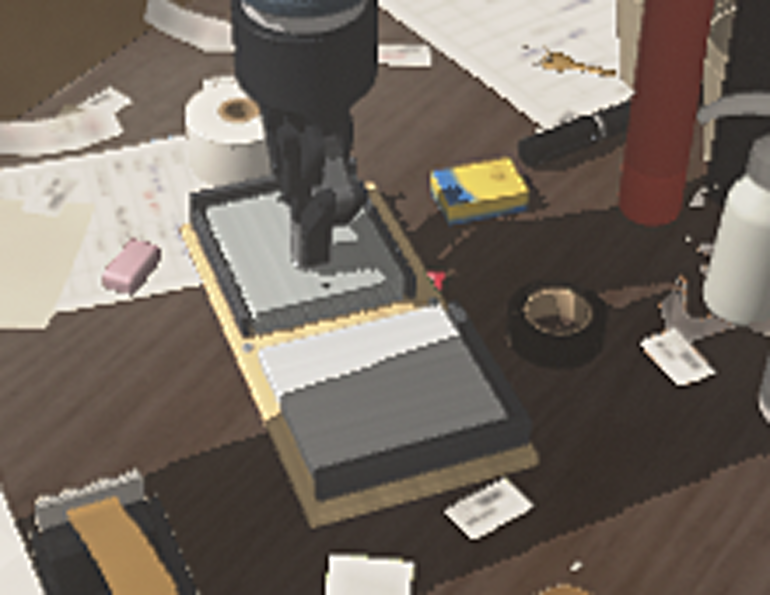

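The blank did not move: its dot is still at (325,285) and the fingertip slipped over it at about 3 N sideways. I'll lift off, go back to the centre and press harder (~9 N).

Call:
{"fn": "jog_arm", "kwargs": {
  "series": [
    [[0, 0, -1, 0, 0, 0, 0], [0, 0, -1, 0, 0, 0, 0], [0, 7, 0, 0, 0, 0, 0], [0, 7, 0, 0, 0, 0, 0], [0, 6, 1, 0, 0, 0, 0], [0, 0, 0.5, 0, 0, 0, 0], [0, 0, 0.3, 0, 0, 0, 0], [0, 0, 0.2, 0, 0, 0, 0], [0, 0, 0.1, 0, 0, 0, 0], [0, 0, 0, 0, 0, 0, 0]]
  ]
}}

```text
time_s: 12.2
eef_pos: [0.5781, 0.3526, 0.0261]
eef_rot: [0.0, 0.04, 0.999, 0.0]
wrist_force: [-0.0, 1.5, 3.5]
opening: 0.002
grasp_force: 2.0
```

Call:
{"fn": "jog_arm", "kwargs": {
  "series": [
    [[0, 0, 0.1, 0, 0, 0, 0], [0, 0, 0.1, 0, 0, 0, 0], [0, 0, 0, 0, 0, 0, 0], [0, 0, 0, 0, 0, 0, 0], [0, 0, 0, 0, 0, 0, 0], [0, 0, 0, 0, 0, 0, 0], [0, 0, 0, 0, 0, 0, 0], [0, 0, 0, 0, 0, 0, 0], [0, 0, 0, 0, 0, 0, 0], [0, 0, 0, 0, 0, 0, 0]]
  ]
}}

```text
time_s: 13.2
eef_pos: [0.5781, 0.3526, 0.0261]
eef_rot: [0.0, 0.04, 0.999, 0.0]
wrist_force: [-1.3, 1.3, 5.6]
opening: 0.002
grasp_force: 3.0
```

Call:
{"fn": "jog_arm", "kwargs": {
  "series": [
    [[0, 0, 0.1, 0, 0, 0, 0], [0, 0, 0.1, 0, 0, 0, 0], [0, 0, 0, 0, 0, 0, 0], [0, 0, 0, 0, 0, 0, 0], [0, 0, 0, 0, 0, 0, 0], [0, 0, 0, 0, 0, 0, 0], [0, 0, 0, 0, 0, 0, 0], [0, 0, 0, 0, 0, 0, 0], [0, 0, 0, 0, 0, 0, 0], [0, 0, 0, 0, 0, 0, 0]]
  ]
}}

```text
time_s: 14.2
eef_pos: [0.5781, 0.3526, 0.0261]
eef_rot: [0.0, 0.04, 0.999, 0.0]
wrist_force: [-2.0, 1.3, 7.6]
opening: -0.002
grasp_force: 3.6
```

Call:
{"fn": "jog_arm", "kwargs": {
  "series": [
    [[0, 0, 0.15, 0, 0, 0, 0], [0, 0, 0, 0, 0, 0, 0], [0, -0.5, 0, 0, 0, 0, 0], [0, -1, 0, 0, 0, 0, 0], [0, -1, 0, 0, 0, 0, 0], [0, -1, 0, 0, 0, 0, 0], [0, -1, 0, 0, 0, 0, 0], [0, -1, 0, 0, 0, 0, 0], [0, -1, 0, 0, 0, 0, 0], [0, -1, 0, 0, 0, 0, 0]]
  ]
}}

```text
time_s: 15.2
eef_pos: [0.5782, 0.3454, 0.0261]
eef_rot: [0.001, 0.04, 0.999, 0.001]
wrist_force: [0.5, 1.6, 6.3]
opening: 0.004
grasp_force: 2.8
```

```bash
cat >> h.py <<'E'
def front(fn):
    "jig y of the dots/edges along the line jig x=-20..-35 on the top face: grey-level profile from the side camera"
    c=snap('side',fn); return c
E
python3 - <<'E'
from h import *
c=snap('side','side3')
a=np.load('pics/side2.npz')['frame'].astype(int); b=c['frame'].astype(int)
# front dot search near (312,201)
for n,f in (('before',a),('now',b)):
    g=f.sum(2)[193:222,300:345]; v,u=np.unravel_index(g[:, :16].argmin(),g[:, :16].shape); print(n,u+300,v+193,g[v,u])
cv2.imwrite('pics/side3c.png',cv2.resize(np.hstack([a[165:235,265:365],b[165:235,265:365]]).astype(np.uint8),None,fx=4,fy=4,interpolation=cv2.INTER_CUBIC))
E
```

```text
before 313 201 121
now 314 203 153
```

View pics/side3c.png

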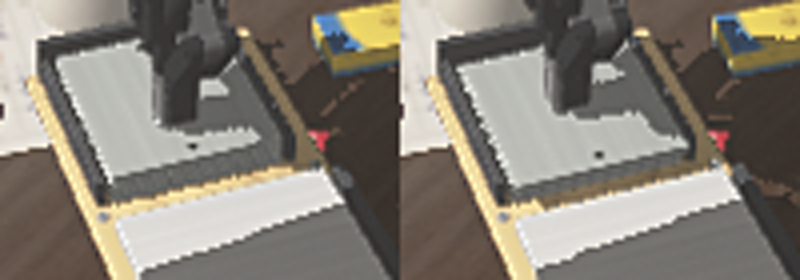

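The right half shows the blank moving now: the dot went from (192,146) to (198,155), and there is a new shadow in the gap. Keep dragging with slightly more press.

Call:
{"fn": "jog_arm", "kwargs": {
  "series": [
    [[0, -1, 0.1, 0, 0, 0, 0], [0, -1.5, 0.05, 0, 0, 0, 0], [0, -1.5, 0, 0, 0, 0, 0], [0, -1.5, 0, 0, 0, 0, 0], [0, -1.5, 0, 0, 0, 0, 0], [0, -1.5, 0, 0, 0, 0, 0], [0, -1.5, 0, 0, 0, 0, 0], [0, -1.5, 0, 0, 0, 0, 0], [0, -1.5, 0, 0, 0, 0, 0], [0, -1.5, 0, 0, 0, 0, 0]]
  ]
}}

```text
time_s: 16.25
eef_pos: [0.5771, 0.331, 0.0261]
eef_rot: [0.001, 0.041, 0.999, 0.001]
wrist_force: [-0.1, 3.4, 6.3]
opening: 0.002
grasp_force: 3.1
```

```bash
cat >> h.py <<'E'
def dot(fn,z=.026,new=True):
    "front dot of the blank in jig-along-y mm, searched along its track in the side view"
    c=snap('side',fn) if new else dict(np.load(f'pics/{fn}.npz'))
    g=cv2.GaussianBlur(c['frame'],(3,3),0).sum(2).astype(int)
    bh=cv2.morphologyEx(c['frame'].max(2),cv2.MORPH_BLACKHAT,np.ones((5,5),np.uint8)).astype(int)
    best=[]
    for v in range(190,270):
        for u in range(295,400):
            p=pt(c,u,v,plane=z)[:2]*1000-[572.1,289.9]
            x=p@[.9968,-.0795]; y=p@[.0795,.9968]
            if -6<x<9 and -100<y<28: best.append((bh[v,u],u,v,round(x,1),round(y,1)))
    return sorted(best)[-4:]
E
python3 - <<'E'
from h import *
for f in('side1','side2','side3'): print(dot(f,new=False))
print(dot('side4'))
E
```

```text
[(np.int64(46), 314, 201, np.float64(6.7), np.float64(18.8)), (np.int64(59), 313, 202, np.float64(3.9), np.float64(16.7)), (np.int64(115), 312, 201, np.float64(3.0), np.float64(20.2)), (np.int64(151), 313, 201, np.float64(4.9), np.float64(19.5))]
[(np.int64(52), 314, 201, np.float64(6.7), np.float64(18.8)), (np.int64(66), 313, 202, np.float64(3.9), np.float64(16.7)), (np.int64(123), 312, 201, np.float64(3.0), np.float64(20.2)), (np.int64(162), 313, 201, np.float64(4.9), np.float64(19.5))]
[(np.int64(69), 315, 204, np.float64(5.6), np.float64(9.7)), (np.int64(81), 314, 204, np.float64(3.7), np.float64(10.3)), (np.int64(102), 315, 203, np.float64(6.6), np.float64(12.5)), (np.int64(142), 314, 203, np.float64(4.7), np.float64(13.2))]
[(np.int64(73), 312, 199, np.float64(5.0), np.float64(25.9)), (np.int64(90), 314, 204, np.float64(3.7), np.float64(10.3)), (np.int64(106), 315, 203, np.float64(6.6), np.float64(12.5)), (np.int64(143), 314, 203, np.float64(4.7), np.float64(13.2))]
```

The blank moved 7 mm, then the finger slipped again because the press drops to about 6 N while dragging. The finger now leads the centre by about 15 mm, which is fine for pulling. I'll press to about 10 N.

Call:
{"fn": "jog_arm", "kwargs": {
  "series": [
    [[0, 0, 0.1, 0, 0, 0, 0], [0, 0, 0.1, 0, 0, 0, 0], [0, 0, 0.1, 0, 0, 0, 0], [0, 0, 0.1, 0, 0, 0, 0], [0, -0.5, 0, 0, 0, 0, 0], [0, -1, 0, 0, 0, 0, 0], [0, -1, 0, 0, 0, 0, 0], [0, -1, 0, 0, 0, 0, 0], [0, -1, 0, 0, 0, 0, 0], [0, -1, 0, 0, 0, 0, 0]]
  ]
}}

```text
time_s: 17.3
eef_pos: [0.577, 0.3257, 0.0261]
eef_rot: [0.002, 0.04, 0.999, 0.001]
wrist_force: [-0.9, 2.9, 8.1]
opening: 0.001
grasp_force: 3.8
```

```bash
python3 -c "
from h import *
print(dot('side5'))"
```

```text
[(np.int64(70), 316, 204, np.float64(7.4), np.float64(9.0)), (np.int64(87), 309, 199, np.float64(-0.6), np.float64(28.0)), (np.int64(127), 315, 205, np.float64(4.6), np.float64(6.9)), (np.int64(129), 316, 205, np.float64(6.4), np.float64(6.2))]
```

Moving together now, with dot at jig y ≈ 7. Continue with a little more press.

Call:
{"fn": "jog_arm", "kwargs": {
  "series": [
    [[0, -1, 0.1, 0, 0, 0, 0], [0, -1.5, 0.05, 0, 0, 0, 0], [0, -1.5, 0, 0, 0, 0, 0], [0, -1.5, 0, 0, 0, 0, 0], [0, -1.5, 0, 0, 0, 0, 0], [0, -1.5, 0, 0, 0, 0, 0], [0, -1.5, 0, 0, 0, 0, 0], [0, -1.5, 0, 0, 0, 0, 0], [0, -1.5, 0, 0, 0, 0, 0], [0, -1.5, 0, 0, 0, 0, 0]]
  ]
}}

```text
time_s: 18.35
eef_pos: [0.576, 0.3113, 0.0261]
eef_rot: [0.002, 0.04, 0.999, 0.001]
wrist_force: [-0.2, 2.7, 8.6]
opening: -0.001
grasp_force: 4.1
```

```bash
python3 -c "
from h import *
print(dot('side6'))"
```

```text
[(np.int64(120), 319, 213, np.float64(4.1), np.float64(-17.7)), (np.int64(122), 318, 214, np.float64(1.3), np.float64(-19.7)), (np.int64(123), 318, 213, np.float64(2.3), np.float64(-17.0)), (np.int64(140), 318, 209, np.float64(6.1), np.float64(-6.2))]
```

Call:
{"fn": "jog_arm", "kwargs": {
  "series": [
    [[0, -1.5, 0.05, 0, 0, 0, 0], [0, -1.5, 0, 0, 0, 0, 0], [0, -1.5, 0, 0, 0, 0, 0], [0, -1.5, 0, 0, 0, 0, 0], [0, -1.5, 0, 0, 0, 0, 0], [0, -1.5, 0, 0, 0, 0, 0], [0, -1.5, 0, 0, 0, 0, 0], [0, -1.5, 0, 0, 0, 0, 0], [0, -1.5, 0.05, 0, 0, 0, 0], [0, -1.5, 0.05, 0, 0, 0, 0]]
  ]
}}

```text
time_s: 19.4
eef_pos: [0.5748, 0.2963, 0.0259]
eef_rot: [0.002, 0.041, 0.999, 0.001]
wrist_force: [0.6, 2.9, 7.6]
opening: 0.001
grasp_force: 4.0
```

Call:
{"fn": "jog_arm", "kwargs": {
  "series": [
    [[0, 0, 0.15, 0, 0, 0, 0], [0, -1.5, 0.05, 0, 0, 0, 0], [0, -1.5, 0.05, 0, 0, 0, 0], [0, -1.5, 0.05, 0, 0, 0, 0], [0, -1.5, 0.05, 0, 0, 0, 0], [0, -1.5, 0.05, 0, 0, 0, 0], [0, -1.5, 0.05, 0, 0, 0, 0], [0, -1.5, 0, 0, 0, 0, 0], [0, -1.5, 0, 0, 0, 0, 0], [0, -1.5, 0, 0, 0, 0, 0]]
  ]
}}

```text
time_s: 20.4
eef_pos: [0.5739, 0.2828, 0.0256]
eef_rot: [0.002, 0.04, 0.999, 0.001]
wrist_force: [0.9, 2.4, 8.1]
opening: 0.004
grasp_force: 4.3
```

```bash
python3 -c "
from h import *
print(dot('side7',.0255))"
```

```text
[(np.int64(120), 321, 224, np.float64(-2.6), np.float64(-47.2)), (np.int64(125), 324, 223, np.float64(3.6), np.float64(-46.6)), (np.int64(126), 322, 224, np.float64(-0.9), np.float64(-47.8)), (np.int64(166), 323, 219, np.float64(5.6), np.float64(-35.6))]
```

The dot is at jig y ≈ -36, so the blank's centre is at about +8.5, moving together with the finger.

Call:
{"fn": "jog_arm", "kwargs": {
  "series": [
    [[0, -1.5, 0.05, 0, 0, 0, 0], [0, -2, 0.05, 0, 0, 0, 0], [0, -2, 0, 0, 0, 0, 0], [0, -2, 0.05, 0, 0, 0, 0], [0, -2, 0, 0, 0, 0, 0], [0, -2, 0.05, 0, 0, 0, 0], [0, -2, 0, 0, 0, 0, 0], [0, -2, 0.05, 0, 0, 0, 0], [0, -2, 0, 0, 0, 0, 0], [0, -2, 0, 0, 0, 0, 0]]
  ]
}}

```text
time_s: 21.45
eef_pos: [0.5723, 0.2633, 0.0253]
eef_rot: [0.002, 0.041, 0.999, 0.001]
wrist_force: [0.2, 3.1, 8.4]
opening: -0.004
grasp_force: 4.3
```

Call:
{"fn": "jog_arm", "kwargs": {
  "series": [
    [[0, -1.5, 0.05, 0, 0, 0, 0], [0, -2, 0, 0, 0, 0, 0], [0, -2, 0, 0, 0, 0, 0], [0, -2, 0.05, 0, 0, 0, 0], [0, -2, 0, 0, 0, 0, 0], [0, -2, 0, 0, 0, 0, 0], [0, -2, 0.05, 0, 0, 0, 0], [0, -2, 0, 0, 0, 0, 0], [0, -2, 0, 0, 0, 0, 0], [0, -2, 0, 0, 0, 0, 0]]
  ]
}}

```text
time_s: 22.45
eef_pos: [0.5707, 0.2439, 0.0251]
eef_rot: [0.002, 0.04, 0.999, 0.001]
wrist_force: [0.8, 2.7, 8.9]
opening: 0.0
grasp_force: 4.4
```

```bash
python3 -c "
from h import *
print(dot('side8',.025))"
```

```text
[(np.int64(66), 326, 228, np.float64(2.6), np.float64(-60.0)), (np.int64(73), 315, 205, np.float64(5.0), np.float64(7.9)), (np.int64(81), 314, 204, np.float64(4.1), np.float64(11.4)), (np.int64(150), 315, 204, np.float64(5.9), np.float64(10.7))]
```

The rear dot is at jig y ≈ 10.7, which puts the blank's centre at about -29.5 and the finger lead at about 16 mm. The rear leaves the stack in about 6 mm, so I'll add press there.

Call:
{"fn": "jog_arm", "kwargs": {
  "series": [
    [[0, -1.5, 0, 0, 0, 0, 0], [0, -1.5, 0, 0, 0, 0, 0], [0, -1.5, 0, 0, 0, 0, 0], [0, -1.5, 0.1, 0, 0, 0, 0], [0, -1, 0.1, 0, 0, 0, 0], [0, -1, 0.1, 0, 0, 0, 0], [0, -1, 0, 0, 0, 0, 0], [0, -1, 0, 0, 0, 0, 0], [0, -1, 0, 0, 0, 0, 0], [0, 0, 0, 0, 0, 0, 0]]
  ]
}}

```text
time_s: 23.5
eef_pos: [0.5696, 0.2327, 0.0246]
eef_rot: [0.002, 0.041, 0.999, 0.001]
wrist_force: [-0.3, 3.2, 8.2]
opening: -0.003
grasp_force: 4.4
```

```bash
python3 -c "
from h import *
print(dot('side9',.025))"
```

```text
[(np.int64(99), 313, 204, np.float64(2.2), np.float64(12.1)), (np.int64(106), 316, 208, np.float64(3.8), np.float64(-1.1)), (np.int64(141), 313, 203, np.float64(3.2), np.float64(14.9)), (np.int64(149), 317, 208, np.float64(5.7), np.float64(-1.7))]
```

z = 24.6 mm, so the blank is down on the bed with its centre at y ≈ -41. I'll lift off and re-centre the finger (back 16 mm) so that the push to the fence does not turn the blank.

Call:
{"fn": "jog_arm", "kwargs": {
  "series": [
    [[0, 0, -1, 0, 0, 0, 0], [0, 0, -1.5, 0, 0, 0, 0], [0, 4, -0.5, 0, 0, 0, 0], [0, 6, 0, 0, 0, 0, 0], [0, 5, 0, 0, 0, 0, 0], [0, 0, 1, 0, 0, 0, 0], [0, 0, 1, 0, 0, 0, 0], [0, 0, 0.5, 0, 0, 0, 0], [0, 0, 0.3, 0, 0, 0, 0], [0, 0, 0.2, 0, 0, 0, 0]]
  ]
}}

```text
time_s: 24.55
eef_pos: [0.5699, 0.2478, 0.0246]
eef_rot: [0.001, 0.04, 0.999, 0.0]
wrist_force: [-3.8, -0.0, 11.6]
opening: -0.002
grasp_force: 5.5
```

```bash
python3 - <<'E'
from h import *
c=snap('top','top1'); im=c['frame'][145:240,265:425]
cv2.imwrite('pics/top1c.png',cv2.resize(im,None,fx=5,fy=5,interpolation=cv2.INTER_CUBIC))
E
```

```text
(no output)
```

View pics/top1c.png

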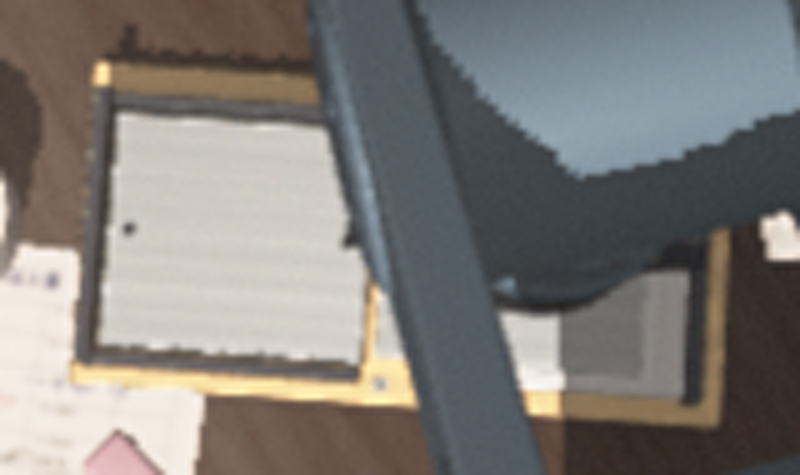

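The blank's front edge is at crop x ≈ 643 against the stop at 685, so about 16 mm to go. The middle blank is undisturbed. The press is 11.6 N; I'll ease it slightly and go diagonally to the corner.

Call:
{"fn": "jog_arm", "kwargs": {
  "series": [
    [[0, 0, -0.1, 0, 0, 0, 0], [0, -0.5, -0.1, 0, 0, 0, 0], [-0.5, -1, 0, 0, 0, 0, 0], [-1, -1.5, 0, 0, 0, 0, 0], [-1, -1.5, 0, 0, 0, 0, 0], [-1, -1.5, 0, 0, 0, 0, 0], [-1, -1.5, 0, 0, 0, 0, 0], [-1, -1.5, 0, 0, 0, 0, 0], [-1, -1.5, 0, 0, 0, 0, 0], [-1, -1, 0, 0, 0, 0, 0]]
  ]
}}

```text
time_s: 25.6
eef_pos: [0.5767, 0.2359, 0.0246]
eef_rot: [0.001, 0.04, 0.999, 0.001]
wrist_force: [-1.2, 2.4, 7.6]
opening: -0.004
grasp_force: 3.7
```

Call:
{"fn": "jog_arm", "kwargs": {
  "series": [
    [[-0.5, -0.5, 0.1, 0, 0, 0, 0], [-1, -1, 0, 0, 0, 0, 0], [-1, -1, 0, 0, 0, 0, 0], [-1, -1, 0, 0, 0, 0, 0], [-1, -0.5, 0, 0, 0, 0, 0], [-0.5, -0.5, 0, 0, 0, 0, 0], [-0.5, -0.5, 0, 0, 0, 0, 0], [0, 0, 0, 0, 0, 0, 0], [0, 0, 0, 0, 0, 0, 0], [0, 0, 0, 0, 0, 0, 0]]
  ]
}}

```text
time_s: 26.6
eef_pos: [0.5816, 0.2307, 0.0246]
eef_rot: [0.001, 0.04, 0.999, 0.001]
wrist_force: [-3.0, 3.2, 8.7]
opening: 0.001
grasp_force: 4.0
```

```bash
python3 - <<'E'
from h import *
print(dot('side10',.0245))
c=snap('top','top2'); im=c['frame'][145:240,265:425]
a=cv2.resize(im,None,fx=4,fy=4,interpolation=cv2.INTER_CUBIC)[:,:640]
s=cv2.imread('pics/side10.png')[190:265,285:385]; b=cv2.resize(s,None,fx=6,fy=6,interpolation=cv2.INTER_CUBIC)
o=np.zeros((600,800,3),np.uint8); o[:450,:600]=b; o[450:600,200:800]=cv2.resize(a[160:320,:][:, :],(600,150)); cv2.imwrite('pics/mix.png',o)
E
```

```text
[(np.int64(105), 312, 210, np.float64(-5.2), np.float64(-3.3)), (np.int64(106), 312, 207, np.float64(-2.4), np.float64(4.9)), (np.int64(107), 313, 207, np.float64(-0.5), np.float64(4.3)), (np.int64(136), 313, 203, np.float64(3.4), np.float64(15.4))]
```

View pics/mix.png

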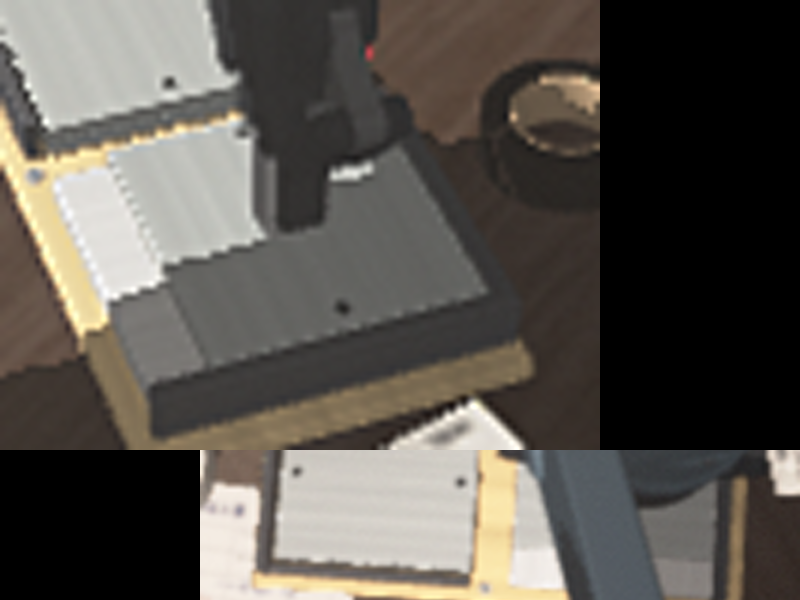

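```bash
cat >> h.py <<'E'
def dj(c,u,v,z):
    p=pt(c,u,v,plane=z)[:2]*1000-[572.1,289.9]; return np.round([p@[.9968,-.0795],p@[.0795,.9968]],1)
def fdot(c,z,u0,v0,r=5):
    "sub-pixel dot centre near u0,v0"
    g=cv2.morphologyEx(c['frame'].max(2),cv2.MORPH_BLACKHAT,np.ones((7,7),np.uint8)).astype(float)
    w=g[v0-r:v0+r+1,u0-r:u0+r+1]; w=np.where(w>.35*w.max(),w,0); vv,uu=np.mgrid[v0-r:v0+r+1,u0-r:u0+r+1]
    u,v=(w*uu).sum()/w.sum(),(w*vv).sum()/w.sum(); return round(u,2),round(v,2),dj(c,u,v,z),w.max()
E
python3 - <<'E'
from h import *
L=lambda f:dict(np.load(f'pics/{f}.npz'))
print('start',fdot(L('side1'),.026,313,201,2)); print('now',fdot(L('side10'),.0245,342,241,2))
E
```

```text
start (np.float64(312.65), np.float64(201.18), array([ 4. , 19.2]), np.float64(153.0))
now (np.float64(341.58), np.float64(240.81), array([  17.7, -100.3]), np.float64(65.0))
```

Measured blank at about (14.0, -55.5), so it's at the fence and a couple of mm short of the stop. I'll push on in -y, then in +x, and let the finger slip at the stops.

Call:
{"fn": "jog_arm", "kwargs": {
  "series": [
    [[0, -0.5, 0.05, 0, 0, 0, 0], [0, -1, 0.05, 0, 0, 0, 0], [0, -1, 0, 0, 0, 0, 0], [0, -1, 0, 0, 0, 0, 0], [0, -1, 0, 0, 0, 0, 0], [0, -1, 0, 0, 0, 0, 0], [0, -1, 0, 0, 0, 0, 0], [0, -1, 0, 0, 0, 0, 0], [0, -0.5, 0, 0, 0, 0, 0], [0, 0, 0, 0, 0, 0, 0]]
  ]
}}

```text
time_s: 27.7
eef_pos: [0.5817, 0.2225, 0.0246]
eef_rot: [0.002, 0.04, 0.999, 0.001]
wrist_force: [0.5, 2.6, 6.4]
opening: -0.001
grasp_force: 3.2
```

```bash
python3 - <<'E'
from h import *
print('now',fdot(snap('side','side11'),.0245,342,241,2))
E
```

```text
now (np.float64(341.79), np.float64(240.84), array([  18. , -100.5]), np.float64(64.0))
```

The dot stayed put, but the press was only 6.4 N, so this could be the earlier slip again. I'll re-centre, press ~11 N and push again.

Call:
{"fn": "jog_arm", "kwargs": {
  "series": [
    [[0, 0, -1.5, 0, 0, 0, 0], [0, 0, -1.5, 0, 0, 0, 0], [0, 4, 0, 0, 0, 0, 0], [0, 4, 0, 0, 0, 0, 0], [0, 2, 0, 0, 0, 0, 0], [0, 0, 1.5, 0, 0, 0, 0], [0, 0, 1, 0, 0, 0, 0], [0, 0, 0.4, 0, 0, 0, 0], [0, 0, 0.2, 0, 0, 0, 0], [0, 0, 0, 0, 0, 0, 0]]
  ]
}}

```text
time_s: 28.75
eef_pos: [0.5812, 0.2323, 0.0245]
eef_rot: [0.0, 0.04, 0.999, 0.0]
wrist_force: [-5.6, 0.8, 12.3]
opening: 0.001
grasp_force: 6.1
```

Call:
{"fn": "jog_arm", "kwargs": {
  "series": [
    [[0, -0.5, 0, 0, 0, 0, 0], [0, -0.5, 0.05, 0, 0, 0, 0], [0, -0.5, 0.05, 0, 0, 0, 0], [0, -0.5, 0.05, 0, 0, 0, 0], [0, -0.5, 0.05, 0, 0, 0, 0], [0, -0.5, 0, 0, 0, 0, 0], [0, -0.5, 0, 0, 0, 0, 0], [0, -0.5, 0, 0, 0, 0, 0], [0, -0.5, 0, 0, 0, 0, 0], [0, -0.5, 0, 0, 0, 0, 0]]
  ]
}}

```text
time_s: 29.75
eef_pos: [0.5822, 0.228, 0.0246]
eef_rot: [0.002, 0.04, 0.999, 0.001]
wrist_force: [-0.0, 2.6, 7.8]
opening: 0.001
grasp_force: 3.9
```

```bash
python3 - <<'E'
from h import *
print('now',fdot(snap('side','side12'),.0245,342,241,2))
E
```

```text
now (np.float64(341.97), np.float64(241.55), array([  17.7, -102.2]), np.float64(57.0))
```

It moved 1.7 mm more. Keep pushing with more press.

Call:
{"fn": "jog_arm", "kwargs": {
  "series": [
    [[0, 0, 0.1, 0, 0, 0, 0], [0, -0.5, 0.1, 0, 0, 0, 0], [0, -0.5, 0.05, 0, 0, 0, 0], [0, -0.5, 0.05, 0, 0, 0, 0], [0, -0.5, 0, 0, 0, 0, 0], [0, -0.5, 0, 0, 0, 0, 0], [0, -0.5, 0, 0, 0, 0, 0], [0, -0.5, 0, 0, 0, 0, 0], [0, -0.5, 0, 0, 0, 0, 0], [0, -0.5, 0, 0, 0, 0, 0]]
  ]
}}

```text
time_s: 30.8
eef_pos: [0.5823, 0.2235, 0.0246]
eef_rot: [0.002, 0.04, 0.999, 0.001]
wrist_force: [1.2, 3.2, 8.8]
opening: -0.001
grasp_force: 4.3
```

```bash
python3 - <<'E'
from h import *
print('now',fdot(snap('side','side13'),.0245,342,241,2))
E
```

```text
now (np.float64(341.97), np.float64(241.55), array([  17.7, -102.2]), np.float64(57.0))
```

The dot no longer moves, so the blank is at the stop. Now I'll re-centre and push to the fence.

Call:
{"fn": "jog_arm", "kwargs": {
  "series": [
    [[0, 0, -1.5, 0, 0, 0, 0], [0, 0, -1.5, 0, 0, 0, 0], [1, 4, 0, 0, 0, 0, 0], [1, 4, 0, 0, 0, 0, 0], [0, 0, 0, 0, 0, 0, 0], [0, 0, 1.5, 0, 0, 0, 0], [0, 0, 0.8, 0, 0, 0, 0], [0, 0, 0.2, 0, 0, 0, 0], [0, 0, 0.1, 0, 0, 0, 0], [0, 0, 0, 0, 0, 0, 0]]
  ]
}}

```text
time_s: 31.85
eef_pos: [0.5791, 0.2308, 0.0245]
eef_rot: [0.0, 0.04, 0.999, 0.0]
wrist_force: [-6.4, 0.1, 12.6]
opening: -0.001
grasp_force: 6.5
```

Call:
{"fn": "jog_arm", "kwargs": {
  "series": [
    [[-0.5, 0, 0.05, 0, 0, 0, 0], [-0.5, 0, 0, 0, 0, 0, 0], [-0.5, 0, 0, 0, 0, 0, 0], [-0.5, 0, 0, 0, 0, 0, 0], [-0.5, 0, 0, 0, 0, 0, 0], [-0.5, 0, 0, 0, 0, 0, 0], [-0.5, 0, 0, 0, 0, 0, 0], [-0.5, 0, 0, 0, 0, 0, 0], [-0.5, 0, 0, 0, 0, 0, 0], [-0.5, 0, 0, 0, 0, 0, 0]]
  ]
}}

```text
time_s: 32.85
eef_pos: [0.5843, 0.2305, 0.0246]
eef_rot: [0.0, 0.04, 0.999, 0.0]
wrist_force: [-5.3, 1.4, 12.7]
opening: 0.0
grasp_force: 6.3
```

```bash
python3 - <<'E'
from h import *
print('now',fdot(snap('side','side14'),.0245,342,241,2))
E
```

```text
now (np.float64(341.99), np.float64(241.54), array([  17.7, -102.2]), np.float64(57.0))
```

It doesn't move with 5 N sideways, so it's at the fence. Lift off, swing clear and look.

Call:
{"fn": "jog_arm", "kwargs": {
  "series": [
    [[0, 0, -1, 0, 0, 0, 0], [0, 0, -3, 0, 0, 0, 0], [0, 0, -20, 0, 0, 0, 0], [0, 0, -35, 0, 0, 0, 0], [0, 0, -40, 0, 0, 0, 0], [25, 25, -20, 0, 0, 0, 0], [25, 40, -10, 0, 0, 0, 0], [25, 40, 0, 0, 0, 0, 0], [25, 40, 0, 0, 0, 0, 0], [25, 40, 0, 0, 0, 0, 0]]
  ]
}}

```text
time_s: 33.9
eef_pos: [0.4733, 0.4258, 0.1519]
eef_rot: [0.0, 0.041, 0.999, -0.0]
wrist_force: [-0.3, 1.3, 1.3]
opening: 0.001
grasp_force: 0.0
```

```bash
python3 - <<'E'
from h import *
print('now',fdot(snap('side','side15'),.0245,342,241,2))
c=snap('top','top3'); im=c['frame'][145:240,265:425]
cv2.imwrite('pics/top3c.png',cv2.resize(im,None,fx=5,fy=5,interpolation=cv2.INTER_CUBIC))
E
```

```text
now (np.float64(342.0), np.float64(241.53), array([  17.7, -102.2]), np.float64(55.0))
```

View pics/top3c.png

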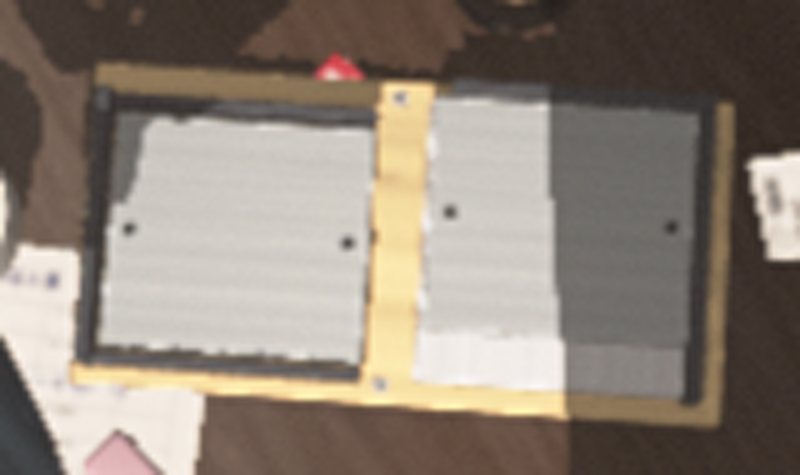

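The blank lies flush in the corner with its dots at (450,212) and (671,227). I'll check the numbers against the start.

```bash
python3 - <<'E'
from h import *
L=lambda f:dict(np.load(f'pics/{f}.npz'))
def m(f,x,y,z): return fdot(L(f),z,round(265+x/5-.4),round(145+y/5-.4),2)
s=[m('top0',127,226,.026),m('top0',347,240,.026)]; e=[m('top3',450,212,.0245),m('top3',671,227,.0245)]
q=[m('top3',129,229,.02),m('top3',347,242,.02)]
print(s,e,q,sep='\n'); D=[b[2]-a[2] for a,b in zip(s,e)]; print('shift',D,'-> blank',np.mean(D,0)+[0.3,64],'want 14,-58')
E
```

```text
[(np.float64(290.06), np.float64(189.78), array([  1. , 106.1]), np.float64(51.0)), (np.float64(334.05), np.float64(192.75), array([ 0.7, 22.1]), np.float64(53.0))]
[(np.float64(354.63), np.float64(186.99), array([ 14.5, -16.1]), np.float64(107.0)), (np.float64(398.76), np.float64(190.0), array([ 14.1, -99.7]), np.float64(57.0))]
[(np.float64(290.43), np.float64(190.43), array([  0.6, 106. ]), np.float64(119.0)), (np.float64(334.03), np.float64(193.25), array([ 0.6, 22.2]), np.float64(131.0))]
shift [array([  13.5, -122.2]), array([  13.4, -121.8])] -> blank [ 13.75 -58.  ] want 14,-58
```

The blank measures (13.8, -58.0) mm against the wanted (14, -58). It is square, and the middle blank is in place. Handing in.

```bash
python3 -c "
from bench import ctrl
print(ctrl.hand_in())"
```

```text
the job is handed in; nothing more can be done
None
```

I slid the top blank off the stack into the corner of the bed and let go of it; it measured (13.8, -58.0) mm against (14, -58) and square, the middle blank had not moved, and I handed the job in at about 34 s, with no verdict shown.

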